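Close the carton and hold the clamp arm out at its set mark

TASK

Close the carton in the packing fixture by folding its short flap down first and then the wide flap flat over it. Then press the lock button to release the telescoping arm, and pull the arm out over the closed flaps by its upright grip post until the clip on the arm's scale is level with the index lines at the front edge of the channel. A spring draws the arm back, so keep hold of it: finish while holding the arm still at that mark, with both flaps shut, and leave the loose collets and the whetstone where they are.

Things in the scene. Friction and masses are not known exactly. Their poses are not given: they have to be found in the camera images.
- closer: Packing fixture fixed to the table: plywood base 170 (x) x 400 (y) x 10 mm, open cardboard carton 130 x 170 mm, 80 mm tall to its rim, and on the +y side a grey pedestal 40 mm wide with an aluminium channel (y 100 to 290 mm, top at 104 mm) in which the arm lies along y. Origin on the table under the carton's middle; x away from the robot, y from carton to channel, z up; all axes named here are its own.
- short_flap_hinge (a point): middle of the hinge line (along y) of the short flap, on the carton's -x (robot) side at x = -65 mm, 81.5 mm above the table. The flap is 50 mm from hinge to edge, 168 mm along y, 3 mm thick.
- short_flap (a joint): angle of the short flap: 0 = closed, lying level and pointing to +x; 1.57 = upright; more = leaning outward (to -x). Stiff crease: it stays where it is left.
- wide_flap_hinge (a point): middle of the hinge line (along y) of the wide flap, on the carton's +x (far) side at x = +65 mm, 85.5 mm above the table. The flap is 90 mm from hinge to edge, 168 mm along y, 3 mm thick; closed it lies over the short flap, top at 87 mm.
- wide_flap (a joint): angle of the wide flap: 0 = closed, lying level and pointing to -x; 1.57 = upright; more = leaning outward (to +x). It stays where it is left.
- button_top (a point): middle of the top of the lock button, a steel push button 22 mm across that stands 12 mm above its dark collar, on the block at the -x side of the channel (x = -36, y = 160 mm, top 116 mm above the table). Pressed straight down.
- release (a joint): travel of the lock button: 0 = up, 0.006 = fully down (about 4.5 N). Its pin blocks the arm when the arm is fully in; some 3 to 4 mm of press frees it, the arm then springs out about 25 mm by itself and the button may be let go. It springs up again and no longer blocks the arm.
- slide_arm (a joint): extension of the telescoping arm, m: 0 = fully in and locked, at most 0.145; grows as the arm moves to -y. Beyond about 0.03 a spring pulls it back in, rising by 25 N per metre (about 2 N at 0.11).
- grip_post (a point): grip on the arm: upright round post 16 mm across near the arm's front end; this point is on its axis 28 mm above the arm's top surface, 18 mm below the post's top, 132 mm above the table. Moves with the arm.
- clip (a point): the set clip: a small dark steel saddle 24 x 10 x 6 mm across the scale on top of the arm; this point is its middle, at the arm's top surface. Gripped on the arm by stiff friction, 68 to 117 mm behind (+y of) the index while the arm is fully in; it moves to -y with the arm. Its y distance from the index is what is still to be pulled out.
- index (a point): the index: midway between the two black lines on top of the channel's side walls at its front (-y) end, at the height of the arm's top surface, 104 mm above the table. The arm is at its mark when the clip's middle has the same y (along the fixture) as this point.
- collet_low_mid (a point): middle of a loose steel collet, 28 mm across, 22 mm high, standing on the fixture's base beside the pedestal (robot's side); leave alone
- collet_tall_mid (a point): middle of a loose steel collet, 25 mm across, 40 mm high, standing on the fixture's base beyond the pedestal; leave alone
- whetstone_mid (a point): middle of a loose grey whetstone 33 x 68 x 27 mm lying on the table to the right (-y) of the fixture; leave alone

How it is judged:
By the outcome, as a careful person would: the job done as asked, in the order asked, and still so for the second after the job is handed in, while the arm keeps its last pose, push and grip.
It also fails if it takes over 61 s, if anything falls off the work surface, if the arm or the gripper's body presses on something with over 40 N, if the wrist force passes 120 N, or if a joint passes its speed limit or range.

ROBOT

A 6-joint arm with a two-finger parallel gripper is mounted at the origin on a cart in front of the work surface, level with it; the furniture and walls round the work are solid. World frame = base frame: x ahead of the robot, y to its left, z up, the work surface at z = 0. Lengths are in m, angles in rad, forces in N, time in s.
With the tool pointing down it reaches from about 0.325 to 0.775 m from the base axis. Payload 5.5 kg.
Tool frame: the origin (TCP) lies midway between the tips of the shut fingers; the grasp point (between the pads) lies 19 mm behind it (ctrl.grip_depth is the distance from the TCP to the grasp point, in m); x points along the fingers, y is the direction in which the jaws open and shut, and the axes are right-handed (so a half turn about x gives the same grasp; the last joint's range is limited). The gripper opens to 88 mm and grips with 3 to 60 N. Pads are 20 mm wide; open, the fingers measure 115 mm over their backs; the gripper's body (75 mm by 178 mm) begins 61 mm behind the grasp point.
Start: joints at [1.182, 0.091, 1.231, -0, 1.82, -0.057], TCP at [0.195, 0.567, 0.223] pointing down, gripper open.
Joint ranges: [-2.87, 2.87], [-0.86, 2.18], [0.17, 2.46], [-1.51, 4.65], [0.06, 2.69], [-2.65, 2.65]. Speed limits (rad/s): [2.57, 2.57, 3.01, 3.14, 3.14, 3.14].

INTERFACE

Orientations are given as a unit quaternion [x, y, z, w].
In Python, from workcell import ctrl, cams gives the robot as it stands.
- The arm moves only by the shell command python3 -m handwheel 'ROWS' [OPENING]. ROWS is a JSON object of lists of equal length, an entry for each row: "slide": the shift along the tool's x, y, z in cm, a list of three; "rotation": the turn, a rotation vector about the tool's x, y, z in rad, a list of three. In form: {"slide": [[x, y, z], ...], "rotation": [[rx, ry, rz], ...]}. A call has exactly 10 rows; each row is the pose to reach, as a shift and turn from the pose commanded when the call began, along the tool's axes at that moment; what a row does not reach only later rows make up. A row lasts 1/10 s, in which the tool goes at most 50 mm and 8.59 degrees, less where a joint would pass 70% of its speed; a pose out of reach is approached as far as the arm can. A call with a gripper value outside its range is refused whole. OPENING is the opening, from -1 (shut) to 1 (fully open), set as the call begins (- or left out, the last holds). The fingers move at their own pace and stop on an object; the grip force is fixed at half the most. Time passes only in rows, so rows that repeat a pose let the fingers close, or fill a call up. It gives the time, the measured TCP pose, the force and the opening at its end, in the units of the state.
- ctrl.state(): the state, without advancing time (a new reading comes with each control period).
- cams.snapshot(name): name is "scene" or "top" or "wrist"; returns the picture (400x640x3 uint8, red, green, blue); there is no depth.
- cams.get_calibration(name): a dict with "fovy" (degrees; the focal length in pixels is half the picture's height over the tangent of half this angle, whatever the lens; pixels are square), "cx", "cy" (the principal point, pixels), "dist" ([k1, k2, p1, p2, k3] as OpenCV has them; the pictures are not rectified), "eye" and "orientation" of the camera in the world. Camera axes: x right, y down, z forward; pixel columns grow to the right and rows downward; lengths in m; the calibration is good to about 2 mm. A picture is of the moment at which its call begins: read the wrist's pose just before it. get_calibration takes no time and is no camera call; for the wrist camera it gives the pose at the moment of the call.
- ctrl.close_job(): hands the job in, once; it reports no verdict.
The state is a dict: "t": time; "qpos": joint angles; "qd": joint speeds; "joint_torque": joint torques, N m; "eef_pos": TCP position; "tcp_rot": TCP orientation; "wrist_force": force on the tool from outside, world axes, zero at the start; "wrist_torque": the same for the moment, N m; "grip_width": opening from 0.0 (shut) to 1.0 (fully open).
Only numpy, scipy, OpenCV 4.12 (cv2) and the standard library are available. Lean on these libraries where they do the work, as an engineer would, in place of code of your own. Each camera call takes 0.05 s, during which the arm holds its last target.

## Working session

There is one attempt and no reset: what is moved stays moved. The work goes in short steps, Python scripts to look and compute and a shell command to move; the robot and the scene stay as the last step left them, time stands still between calls to the robot, and variables do not carry over. Pictures are saved under pics/ and viewed, and the job is handed in when it is done.

```bash
ls; mkdir -p pics; cat > h.py <<'E'
import numpy as np,cv2
from workcell import ctrl,cams
from scipy.spatial.transform import Rotation as R
def snap(n,f):
    c=cams.get_calibration(n); im=cams.snapshot(n)
    cv2.imwrite('pics/'+f,cv2.cvtColor(im,cv2.COLOR_RGB2BGR)); return im,c
def K(c):
    f=200/np.tan(np.radians(c['fovy'])/2); return np.array([[f,0,c['cx']],[0,f,c['cy']],[0,0,1.]])
E
python3 - <<'E'
from h import *
s=ctrl.state(); print(s)
for n in ('scene','top','wrist'):
    im,c=snap(n,n+'0.png'); print(n,c)
E
```

```text
pics
{'t': 0.0, 'qpos': array([ 1.18232853e+00,  9.18552030e-02,  1.23187527e+00,  2.43496015e-06,
        1.81975880e+00, -5.66945740e-02]), 'qd': array([-0.00141241,  0.00026926, -0.00102578,  0.00079302, -0.00185886,
       -0.00039923]), 'joint_torque': array([-3.36211167e-03, -4.46469855e+01, -4.06428909e+01,  6.95500709e-02,
        2.94925331e-02, -1.31940324e-04]), 'eef_pos': array([0.19532277, 0.56701884, 0.22151504]), 'tcp_rot': array([ 0.11610821,  0.69754842, -0.11741588,  0.69725074]), 'wrist_force': array([-0.91412893,  0.14445292, -0.19432151]), 'wrist_torque': array([-0.011762  ,  0.02173517, -0.01637503]), 'grip_width': 1.0006868565748752}
scene {'fovy': 42.33217018609743, 'cx': 313.85833817552566, 'cy': 201.49403434120433, 'dist': array([-0.08448772,  0.        ,  0.        ,  0.        ,  0.        ]), 'eye': array([-0.11634129, -0.44634269,  0.89514013]), 'orientation': array([ 0.80148044, -0.46088558,  0.1815909 , -0.33501989])}
top {'fovy': 43.13850333363236, 'cx': 319.1472614248036, 'cy': 198.45715952503966, 'dist': array([-0.16169686,  0.        ,  0.        ,  0.        ,  0.        ]), 'eye': array([ 0.38120686, -0.01065905,  1.45345135]), 'orientation': array([-0.69599973,  0.71544453, -0.04146247,  0.04477013])}
wrist {'fovy': 58.52678669453676, 'cx': 312.6992022157702, 'cy': 199.73485822297386, 'dist': array([-0.08241843,  0.        ,  0.        ,  0.        ,  0.        ]), 'eye': array([0.13220939, 0.58893021, 0.38469826]), 'orientation': array([0.80785337, 0.57626483, 0.07113558, 0.10115095])}
```

View pics/scene0.png

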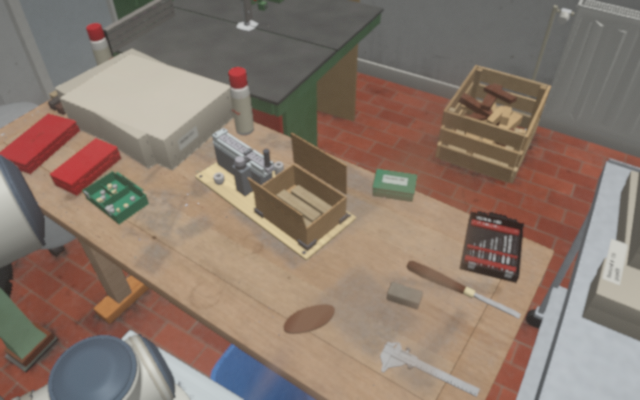

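View pics/top0.png

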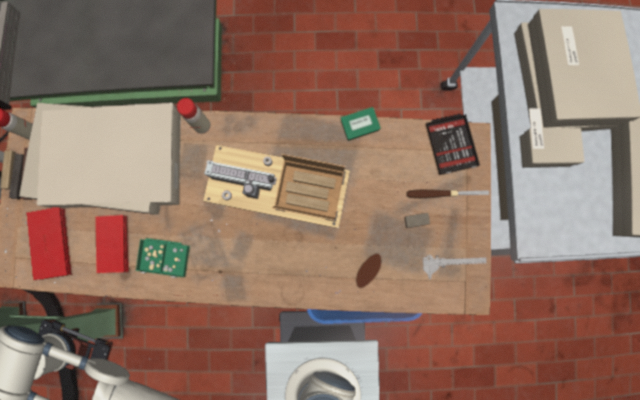

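View pics/wrist0.png

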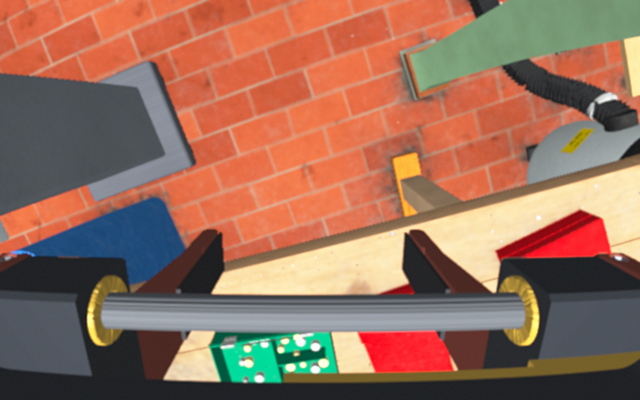

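The top view shows the fixture at about (205–350, 145–228), carton on the right and channel on the left. The whetstone is at (417,221). I'll enlarge both views.

```bash
python3 - <<'E'
import cv2
a=cv2.imread('pics/top0.png')[135:240,190:365]; cv2.imwrite('pics/topc.png',cv2.resize(a,None,fx=4.5,fy=4.5,interpolation=2))
a=cv2.imread('pics/scene0.png')[120:255,185:365]; cv2.imwrite('pics/scenec.png',cv2.resize(a,None,fx=4.4,fy=4.4,interpolation=2))
E
```

```text
(no output)
```

View pics/topc.png

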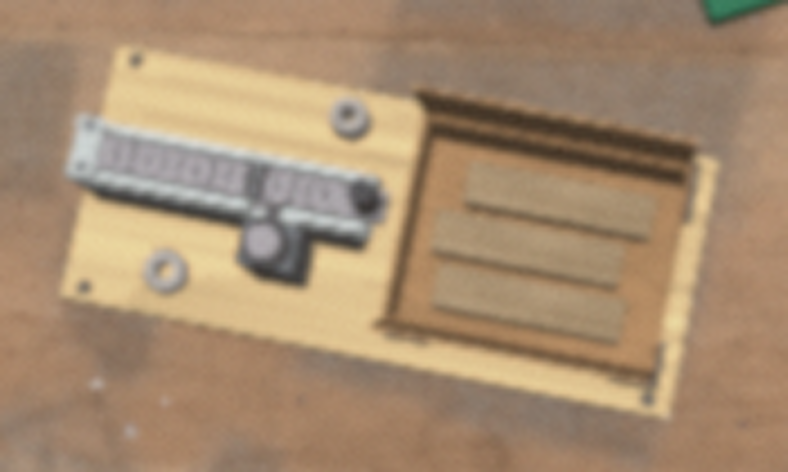

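View pics/scenec.png

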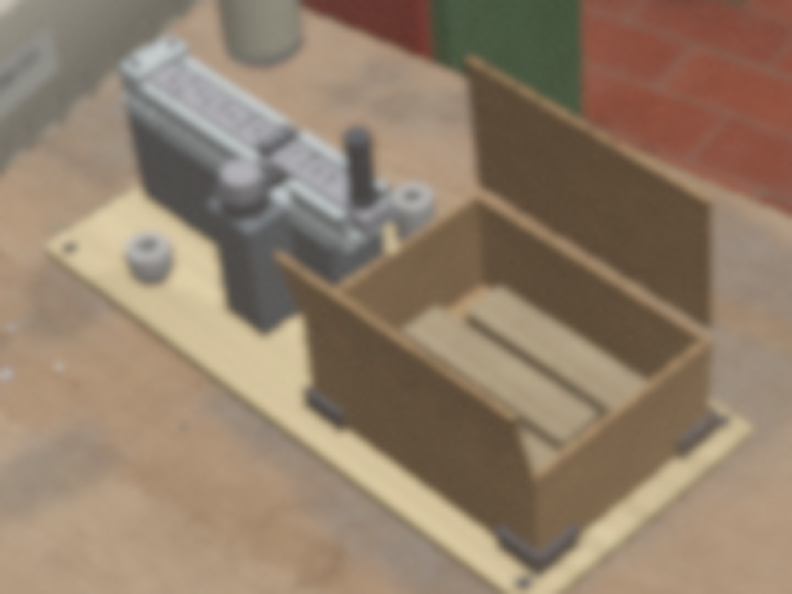

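```bash
cat >> h.py <<'E'
def proj(c,P):
    Rm=R.from_quat(c['orientation']).as_matrix(); P=np.atleast_2d(P)
    rv=cv2.Rodrigues(Rm.T)[0]; tv=-Rm.T@np.asarray(c['eye'])
    return cv2.projectPoints(P.astype(float),rv,tv,K(c),np.asarray(c['dist']))[0].reshape(-1,2)
def ray(c,uv):
    p=cv2.undistortPoints(np.array([[uv]],float),K(c),np.asarray(c['dist']))[0,0]
    d=R.from_quat(c['orientation']).as_matrix()@np.array([p[0],p[1],1]); return np.asarray(c['eye']),d
def atz(c,uv,z):
    e,d=ray(c,uv); return e+d*(z-e[2])/d[2]
def fx2w(p,P):
    P=np.atleast_2d(P); c,s=np.cos(p[2]),np.sin(p[2])
    return np.c_[p[0]+c*P[:,0]-s*P[:,1],p[1]+s*P[:,0]+c*P[:,1],P[:,2]]
def w2fx(p,P):
    P=np.atleast_2d(P)-[p[0],p[1],0]; c,s=np.cos(p[2]),np.sin(p[2])
    return np.c_[c*P[:,0]+s*P[:,1],-s*P[:,0]+c*P[:,1],P[:,2]]
E
python3 - <<'E'
from h import *
from scipy.optimize import least_squares
T=lambda u,v:(u/4.5+190,v/4.5+135); S=lambda u,v:(u/4.4+185,v/4.4+120)
ct,cs=cams.get_calibration('top'),cams.get_calibration('scene')
def model(p):
    y0=p[3]; 
    t=[(85,y0+400,10),(-85,y0+400,10),(-85,y0,10),(85,y0,10),(-36,160,116)]
    s=[(85,y0,10),(-85,y0+400,10),(-36,160,116),(-65,-85,80),(65,-85,80),(65,85,80)]
    f=lambda l:fx2w(p,np.array(l)/1000. if 0 else np.array([[a/1000,b/1000 if abs(b)>1.5 or True else b,c/1000] for a,b,c in l]))
    return np.r_[proj(ct,f(t)),proj(cs,f(s))]
ob=np.array([T(118,47),T(63,296),T(668,416),T(717,157),T(265,240),S(750,428),S(48,247),S(242,172),S(540,470),S(710,338),S(478,195)])
r=least_squares(lambda p:(model(p)-ob).ravel(),[.5,.05,-.2,-105],loss='soft_l1',x_scale=[.1,.1,.1,50])
print(r.x); print((model(r.x)-ob).round(1))
p=r.x[:3]
print('origin',p)
for n,c,uv,z in [('posttop',ct,T(367,190),.15),('posttop',cs,S(358,132),.15),('clip',ct,T(260,180),.107),('clip',cs,S(275,140),.107),('front',ct,T(380,178),.104),('coll low',ct,T(165,271),.032),('coll tall',ct,T(350,118),.05),('stone',ct,(417,221),.0)]:
    w=atz(c,uv,z); print(n,w.round(4),w2fx(p,w).round(4))
# flap angles from scene
def flap(th,s):
    if s: return [(-65+50*np.cos(th),y,81.5+50*np.sin(th)) for y in(84,-84)]
    return [(65-90*np.cos(th),y,85.5+90*np.sin(th)) for y in(84,-84)]
for s,o in ((1,[S(278,253),S(515,418)]),(0,[S(468,58),S(710,205)])):
    q=least_squares(lambda th:(proj(cs,fx2w(p,np.array(flap(th[0],s))/1000))-o).ravel(),[1.7]); print('flap',s,q.x,q.fun.round(1))
E
```

```text
[ 5.77508978e-01  1.74535743e-02 -2.20610026e-01 -9.91399457e+01]
[[-0.1 -0.8]
 [-0.6  0.2]
 [ 0.5  0.2]
 [ 0.7  0.1]
 [-0.2  0.2]
 [ 1.2 -0.7]
 [-1.7 -0.4]
 [-0.4 -0.3]
 [-0.5  2.2]
 [ 1.   0.1]
 [-0.  -0.8]]
origin [ 0.57750898  0.01745357 -0.22061003]
posttop [0.6005 0.1162 0.15  ] [[0.0009 0.1014 0.15  ]]
posttop [0.6019 0.1192 0.15  ] [[0.0016 0.1046 0.15  ]]
clip [0.6158 0.1849 0.107 ] [[0.0007 0.1718 0.107 ]]
clip [0.6156 0.1875 0.107 ] [[-0.      0.1743  0.107 ]]
front [0.6154 0.1127 0.104 ] [[0.0161 0.1012 0.104 ]]
coll low [0.5723 0.257  0.032 ] [[-0.0575  0.2326  0.032 ]]
coll tall [0.6636 0.136  0.05  ] [[0.058  0.1345 0.05  ]]
stone [ 0.4859 -0.2875  0.    ] [[-0.0226 -0.3176  0.    ]]
flap 1 [1.78484098] [-0.4  0.1  0.6  0.1]
flap 0 [1.51186237] [-1.  -0.1  0.3 -0.7]
```

```bash
cat >> h.py <<'E'
FP=np.array([.5775,.01745,-.2206])
sgn=1
def Rt():
    c,s=np.cos(FP[2]),np.sin(FP[2]); fx=np.array([c,s,0]);fy=np.array([-s,c,0])
    return np.c_[[0,0,-1],sgn*fy,sgn*fx]
def rel(x,y,z):  # fixture mm
    s=ctrl.state(); R0=R.from_quat(s['tcp_rot']).as_matrix()
    w=fx2w(FP,[[x/1e3,y/1e3,z/1e3]])[0]
    print('slide cm',(R0.T@(w-s['eef_pos'])*100).round(2),'rot',R.from_matrix(R0.T@Rt()).as_rotvec().round(4))
def st():
    s=ctrl.state(); print('t',round(s['t'],2),'fx mm',(w2fx(FP,s['eef_pos'])[0]*1000).round(1),'F',s['wrist_force'].round(1),'g',round(s['grip_width'],3),'q',s['qpos'].round(2))
E
python3 - <<'E'
import h; from h import *
print(R.from_quat(ctrl.state()['tcp_rot']).as_matrix().round(3)); st()
for h.sgn in (1,-1): rel(-115,-10,210)
E
```

```text
[[-0.001  0.326  0.945]
 [-0.001  0.945 -0.326]
 [-1.    -0.002 -0.   ]]
t 0.15 fx mm [-493.1  452.7  221.8] F [-0.5  0.9  0.7] g 0.997 q [ 1.18  0.09  1.23 -0.    1.82 -0.06]
slide cm [  1.24 -41.78  42.72] rot [-0.1112 -0.0002  0.0015]
slide cm [  1.24 -41.78  42.72] rot [3.0304e+00 2.3000e-03 2.0000e-04]
```

```bash
python3 -m handwheel '{"slide":[[0.1,-4.2,4.3],[0.2,-8.4,8.5],[0.4,-12.5,12.8],[0.5,-16.7,17.1],[0.6,-20.9,21.4],[0.7,-25.1,25.6],[0.9,-29.2,29.9],[1.0,-33.4,34.2],[1.1,-37.6,38.4],[1.24,-41.8,42.7]],"rotation":[[-0.011,0,0],[-0.022,0,0],[-0.033,0,0],[-0.044,0,0],[-0.055,0,0],[-0.066,0,0],[-0.077,0,0],[-0.088,0,0],[-0.1,0,0],[-0.111,0,0.0015]]}' -1
python3 -c "
from h import *
st();rel(-115,-10,210);rel(-100,-10,112)"
```

```text
t: 1.15
eef_pos: [0.4197, 0.1184, 0.2122]
tcp_rot: [0.078, 0.703, -0.077, 0.703]
wrist_force: [1.3, 0.5, 0.3]
grip_width: 0.13
t 1.15 fx mm [-176.    64.   212.2] F [1.3 0.5 0.3] g 0.13 q [ 0.2  -0.36  1.66  0.    1.84 -1.15]
slide cm [ 0.21 -7.4   6.1 ] rot [ 0.0004  0.0004 -0.0017]
slide cm [10.01 -7.42  7.6 ] rot [ 0.0004  0.0004 -0.0017]
```

```bash
python3 -m handwheel '{"slide":[[0,-3,2.5],[0.2,-7.4,6.1],[0.2,-7.4,6.1],[0.2,-7.4,6.1],[0.2,-7.4,6.1],[0.2,-7.4,6.1],[0.2,-7.4,6.1],[0.2,-7.4,6.1],[0.2,-7.4,6.1],[0.2,-7.4,6.1]],"rotation":[[0,0,0],[0,0,0],[0,0,0],[0,0,0],[0,0,0],[0,0,0],[0,0,0],[0,0,0],[0,0,0],[0,0,0]]}'
python3 -c "
from h import *
st();rel(-115,-10,210);rel(-100,-10,112)
snap('scene','scene1.png');im,c=snap('wrist','wrist1.png')
"
```

```text
t: 2.15
eef_pos: [0.4626, 0.0351, 0.2103]
tcp_rot: [0.078, 0.703, -0.077, 0.703]
wrist_force: [0.5, 0.2, 0.4]
grip_width: 0.007
t 2.15 fx mm [-115.9   -7.9  210.3] F [0.5 0.2 0.4] g 0.007 q [ 0.   -0.28  1.6   0.    1.82 -1.35]
slide cm [ 0.03 -0.21  0.09] rot [ 0.0004  0.0002 -0.0016]
slide cm [ 9.83 -0.23  1.59] rot [ 0.0004  0.0002 -0.0016]
```

View pics/wrist1.png

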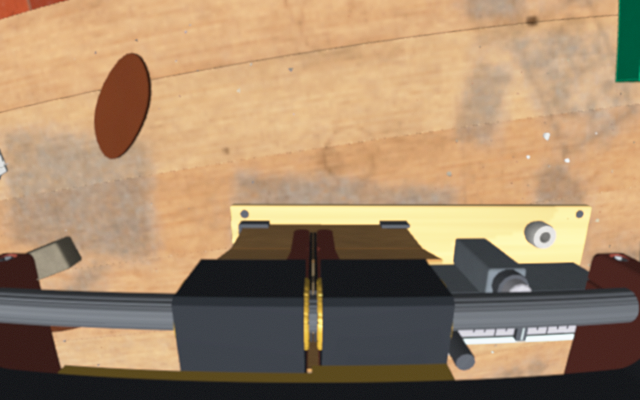

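View pics/scene1.png

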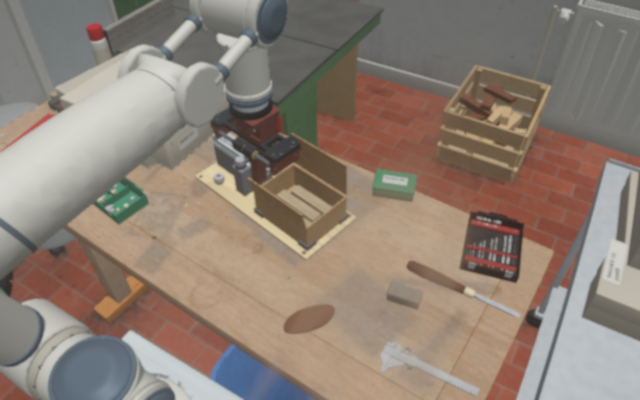

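```bash
python3 - <<'E'
from h import *
s=ctrl.state(); T=R.from_quat(s['tcp_rot'])
cs=cams.get_calibration('scene'); cw=cams.get_calibration('wrist')
P=[s['eef_pos'],s['eef_pos']-T.apply([.08,0,0])]
print(proj(cs,P),proj(cw,P[:1]))
print(proj(cs,fx2w(FP,[[-.065,-.085,.08],[.065,.085,.08]])), proj(cw,fx2w(FP,[[-.036,.16,.116],[0,.104,.15],[-.085,-.099,.01],[-.085,.301,.01]])))
print(T.inv().apply(np.array(cw['eye'])-s['eef_pos']), R.from_quat(cw['orientation']).as_matrix().round(2))
a=cv2.imread('pics/scene1.png')[0:240,150:400]; cv2.imwrite('pics/s1c.png',cv2.resize(a,None,fx=2.5,fy=2.5,interpolation=2))
E
```

```text
[[259.19367772 179.24331532]
 [255.27070063 147.53644917]] [[312.96152383 250.29549128]]
[[307.26062971 228.97576411]
 [293.60953764 163.48491774]] [[515.31471739 294.98200901]
 [460.6200652  361.08208382]
 [226.59123826 204.9795014 ]
 [589.15815233 204.56588437]]
[-1.63066992e-01 -1.58398641e-04 -6.68482552e-02] [[ 0.22  0.95  0.24]
 [ 0.98 -0.21 -0.05]
 [ 0.    0.25 -0.97]]
```

View pics/s1c.png

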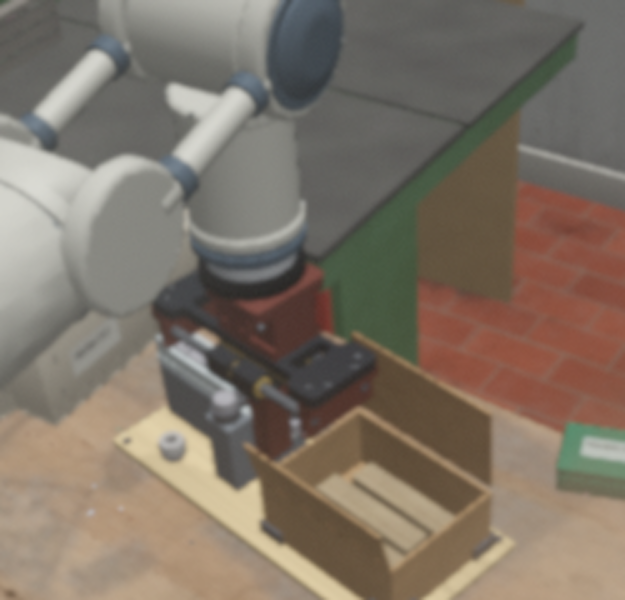

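```bash
python3 - <<'E'
import cv2
a=cv2.imread('pics/wrist1.png')[190:390,430:640]; cv2.imwrite('pics/w1c.png',cv2.resize(a,None,fx=3,fy=3,interpolation=2))
E
```

```text
(no output)
```

View pics/w1c.png

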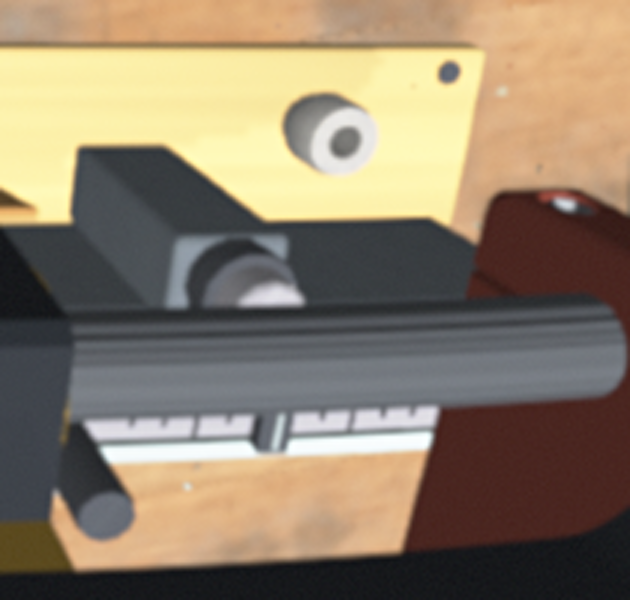

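```bash
python3 -m handwheel '{"slide":[[4,0,0],[8,0,0.2],[9.8,0,0.4],[9.8,0,0.4],[9.8,0,1.2],[9.8,0,2.0],[9.6,0,2.7],[9.3,0,3.3],[9.1,0,3.9],[9.1,0,3.9]],"rotation":[[0,0,0],[0,0,0],[0,0,0],[0,0,0],[0,0,0],[0,0,0],[0,0,0],[0,0,0],[0,0,0],[0,0,0]]}'
python3 -c "
from h import *
st()
snap('scene','scene2.png')
a=cv2.imread('pics/scene2.png')[0:240,150:400]; cv2.imwrite('pics/s2c.png',cv2.resize(a,None,fx=2.5,fy=2.5,interpolation=2))"
```

```text
t: 3.25
eef_pos: [0.5017, 0.0262, 0.1198]
tcp_rot: [0.079, 0.702, -0.077, 0.703]
wrist_force: [-0.3, 0.7, -0.6]
grip_width: 0.009
t 3.25 fx mm [-75.8  -8.1 119.8] F [-0.3  0.7 -0.6] g 0.009 q [-0.02 -0.17  1.67  0.    1.64 -1.37]
```

View pics/s2c.png

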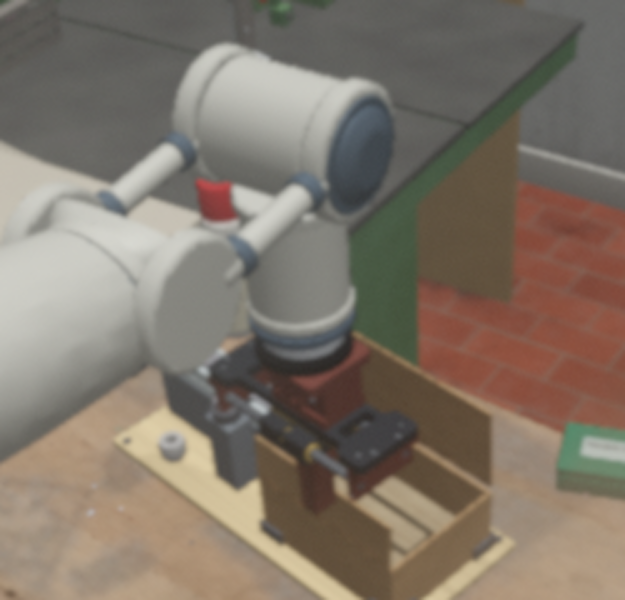

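```bash
python3 -m handwheel '{"slide":[[0.05,0,0.7],[0.2,0,1.3],[0.5,0,1.9],[0.9,0,2.5],[1.4,0,3.0],[1.9,0,3.4],[2.5,0,3.7],[3.0,0,3.85],[3.4,0,3.9],[3.6,0,3.9]],"rotation":[[0,0,0],[0,0,0],[0,0,0],[0,0,0],[0,0,0],[0,0,0],[0,0,0],[0,0,0],[0,0,0],[0,0,0]]}'
python3 -c "
from h import *
st()
snap('scene','scene3.png')
a=cv2.imread('pics/scene3.png')[60:260,170:400]; cv2.imwrite('pics/s3c.png',cv2.resize(a,None,fx=3,fy=3,interpolation=2))"
```

```text
t: 4.3
eef_pos: [0.5388, 0.0179, 0.0832]
tcp_rot: [0.078, 0.703, -0.077, 0.703]
wrist_force: [-2.6, -0.7, 8.5]
grip_width: 0.001
t 4.3 fx mm [-37.8  -8.   83.2] F [-2.6 -0.7  8.5] g 0.001 q [-0.03 -0.06  1.63  0.    1.57 -1.38]
```

View pics/s3c.png

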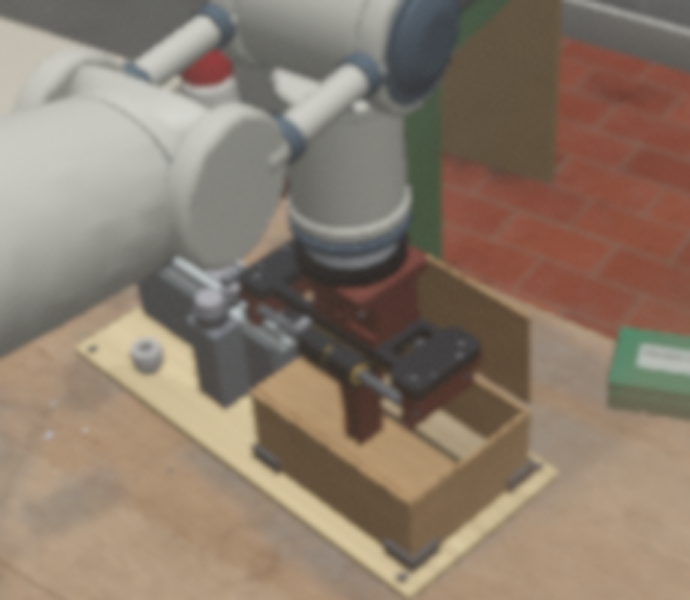

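```bash
python3 -m handwheel '{"slide":[[-4,0,0],[-8,0,0],[-12,0,1],[-12.5,0,5],[-12.5,0,9],[-12.5,0,12.5],[-12.5,0,14.3],[-12.5,0,14.3],[-9,0,14.3],[-5.5,0,14.3]],"rotation":[[0,0,0],[0,0,0],[0,0,0],[0,0,0],[0,0,0],[0,0,0],[0,0,0],[0,0,0],[0,0,0],[0,0,0]]}'
python3 -c "
from h import *
st()
snap('scene','scene4.png')
a=cv2.imread('pics/scene4.png')[60:260,170:400]; cv2.imwrite('pics/s4c.png',cv2.resize(a,None,fx=3,fy=3,interpolation=2))"
```

```text
t: 5.35
eef_pos: [0.6786, -0.0133, 0.1394]
tcp_rot: [0.078, 0.701, -0.077, 0.704]
wrist_force: [0.3, -0.3, 0.2]
grip_width: 0.009
t 5.35 fx mm [105.4  -7.9 139.4] F [ 0.3 -0.3  0.2] g 0.009 q [-0.07  0.3   1.14  0.    1.7  -1.42]
```

View pics/s4c.png

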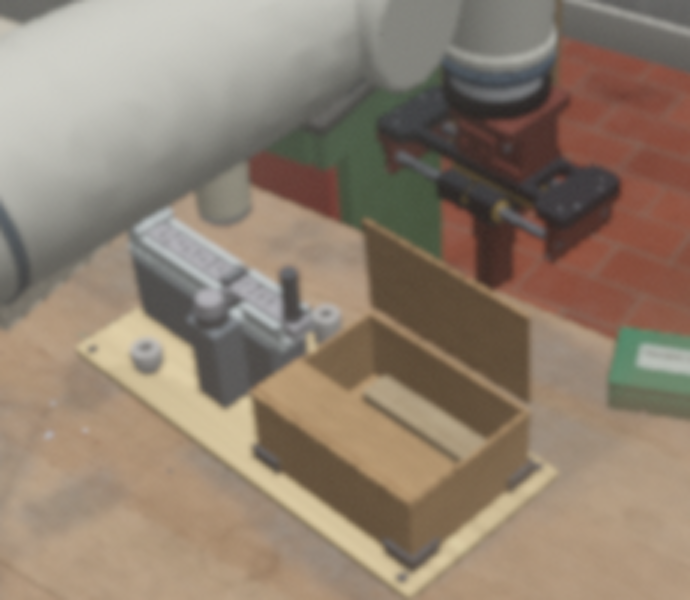

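```bash
python3 -m handwheel '{"slide":[[-0.5,0,-0.8],[-1,0,-1.6],[-1.5,0,-2.3],[-1.6,0,-3.0],[-1.6,0,-3.7],[-1.5,0,-4.4],[-1.3,0,-5.2],[-0.9,0,-6.0],[-0.5,0,-6.8],[-0.05,0,-7.4]],"rotation":[[0,0,0],[0,0,0],[0,0,0],[0,0,0],[0,0,0],[0,0,0],[0,0,0],[0,0,0],[0,0,0],[0,0,0]]}'
python3 -c "
from h import *
st()"
```

```text
t: 6.4
eef_pos: [0.6053, 0.0029, 0.138]
tcp_rot: [0.078, 0.703, -0.077, 0.703]
wrist_force: [-0.2, -0.3, 0.4]
grip_width: 0.006
t 6.4 fx mm [ 30.3  -8.1 138. ] F [-0.2 -0.3  0.4] g 0.006 q [-0.05  0.11  1.37  0.    1.67 -1.4 ]
```

```bash
python3 -m handwheel '{"slide":[[0.5,0,-0.6],[1.1,0,-1.1],[1.7,0,-1.55],[2.3,0,-1.9],[2.9,0,-2.1],[3.5,0,-2.3],[4.1,0,-2.45],[4.7,0,-2.55],[5.1,0,-2.6],[5.2,0,-2.6]],"rotation":[[0,0,0],[0,0,0],[0,0,0],[0,0,0],[0,0,0],[0,0,0],[0,0,0],[0,0,0],[0,0,0],[0,0,0]]}'
python3 -c "
from h import *
st()
snap('scene','scene5.png')
a=cv2.imread('pics/scene5.png')[60:260,170:400]; cv2.imwrite('pics/s5c.png',cv2.resize(a,None,fx=3,fy=3,interpolation=2))"
```

```text
t: 7.4
eef_pos: [0.5808, 0.0085, 0.0872]
tcp_rot: [0.078, 0.703, -0.077, 0.703]
wrist_force: [-2.7, 0.2, 6.8]
grip_width: 0.004
t 7.4 fx mm [ 5.2 -8.  87.2] F [-2.7  0.2  6.8] g 0.004 q [-0.04  0.05  1.51  0.    1.58 -1.39]
```

View pics/s5c.png

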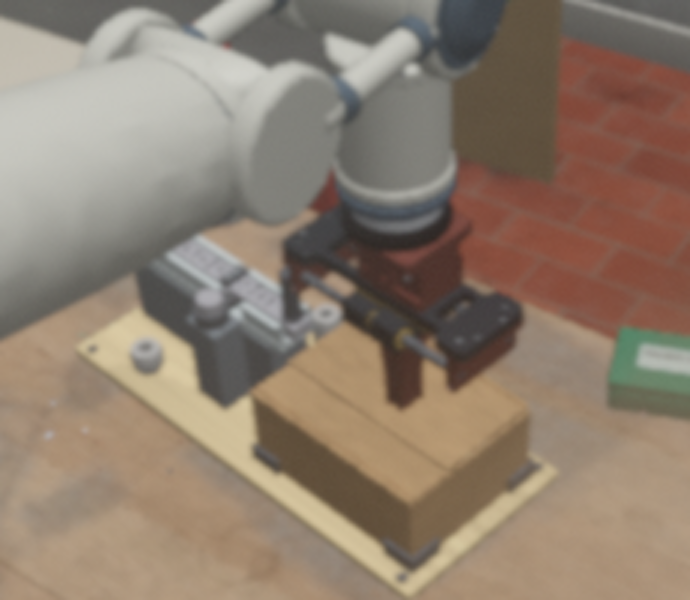

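```bash
python3 -m handwheel '{"slide":[[-4,0,0],[-8,0,0],[-9,1,-0.5],[-9,5,-2],[-9,9,-3.2],[-9,13,-4.1],[-9,16.8,-4.1],[-9,16.8,-4.1],[-6,16.8,-4.1],[-4.3,16.8,-4.1]],"rotation":[[0,0,0],[0,0,0],[0,0,0],[0,0,0],[0,0,0],[0,0,0],[0,0,0],[0,0,0],[0,0,0],[0,0,0]]}'
python3 -c "
from h import *
st()
snap('scene','scene6.png');snap('wrist','wrist6.png')
a=cv2.imread('pics/scene6.png')[60:260,170:400]; cv2.imwrite('pics/s6c.png',cv2.resize(a,None,fx=3,fy=3,interpolation=2))"
```

```text
t: 8.45
eef_pos: [0.5768, 0.1812, 0.1274]
tcp_rot: [0.078, 0.703, -0.078, 0.702]
wrist_force: [-0.1, -0.5, -0.6]
grip_width: 0.002
t 8.45 fx mm [-36.5 159.6 127.4] F [-0.1 -0.5 -0.6] g 0.002 q [ 0.25  0.11  1.38  0.    1.65 -1.1 ]
```

View pics/s6c.png

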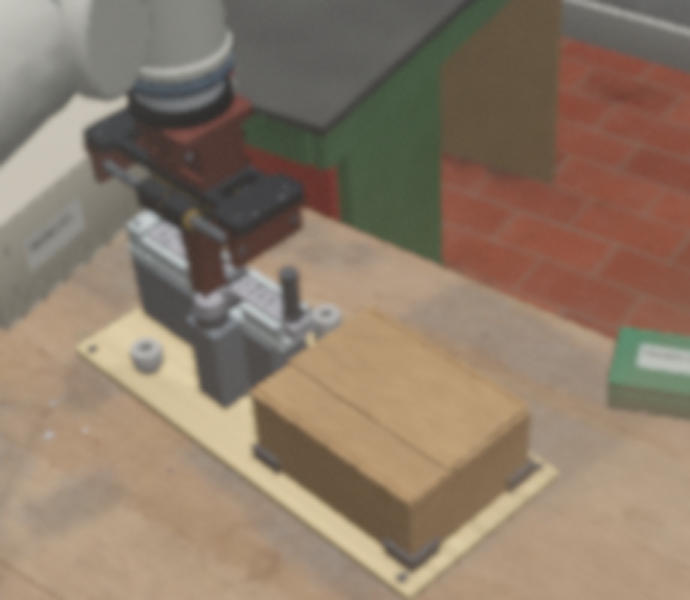

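View pics/wrist6.png

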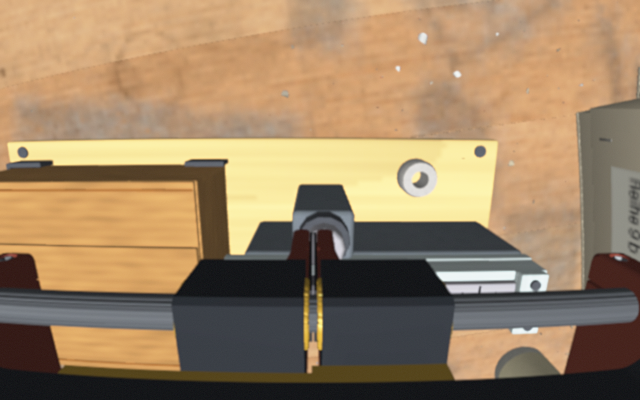

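```bash
python3 -c "
from h import *
c=cams.get_calibration('wrist')
print(proj(c,fx2w(FP,[[-.036,.16,.116],[-.036,.16,.104],[-.047,.16,.116],[-.085,-.099,.01],[-.085,.301,.01],[-.08,.296,.01]])))
print(proj(c,ctrl.state()['eef_pos']))
a=cv2.imread('pics/wrist6.png')[170:300,230:420]; cv2.imwrite('pics/w6c.png',cv2.resize(a,None,fx=4,fy=4,interpolation=2))"
```

```text
[[315.74889854 246.12162315]
 [315.60696552 238.14414176]
 [315.78128982 225.83091384]
 [  4.37538255 141.08920578]
 [493.39291541 137.65794811]
 [486.70093713 143.92307139]]
[[312.95593945 250.33782503]]
```

View pics/w6c.png

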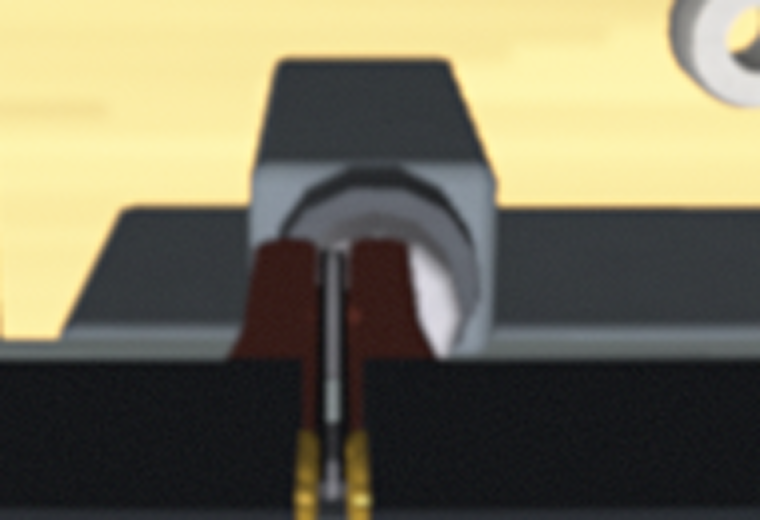

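```bash
sed -i 's/^FP=.*/FP=np.array([.5785,.0218,-.2206])/' h.py
python3 -m handwheel '{"slide":[[0,0.3,0],[0,0.45,0],[0.4,0.45,0],[0.8,0.45,0],[1.1,0.45,0],[1.3,0.45,0],[1.5,0.45,0],[1.65,0.45,0],[1.65,0.45,0],[1.65,0.45,0]],"rotation":[[0,0,0],[0,0,0],[0,0,0],[0,0,0],[0,0,0],[0,0,0],[0,0,0],[0,0,0],[0,0,0],[0,0,0]]}'
python3 -c "
from h import *
st()
snap('scene','scene7.png')
a=cv2.imread('pics/scene7.png')[60:260,170:400]; cv2.imwrite('pics/s7c.png',cv2.resize(a,None,fx=3,fy=3,interpolation=2))"
```

```text
t: 9.55
eef_pos: [0.5786, 0.1857, 0.1135]
tcp_rot: [0.078, 0.703, -0.077, 0.703]
wrist_force: [-1.4, -0.4, 2.2]
grip_width: 0.006
t 9.55 fx mm [-35.8 159.9 113.5] F [-1.4 -0.4  2.2] g 0.006 q [ 0.25  0.12  1.4   0.    1.63 -1.1 ]
```

View pics/s7c.png

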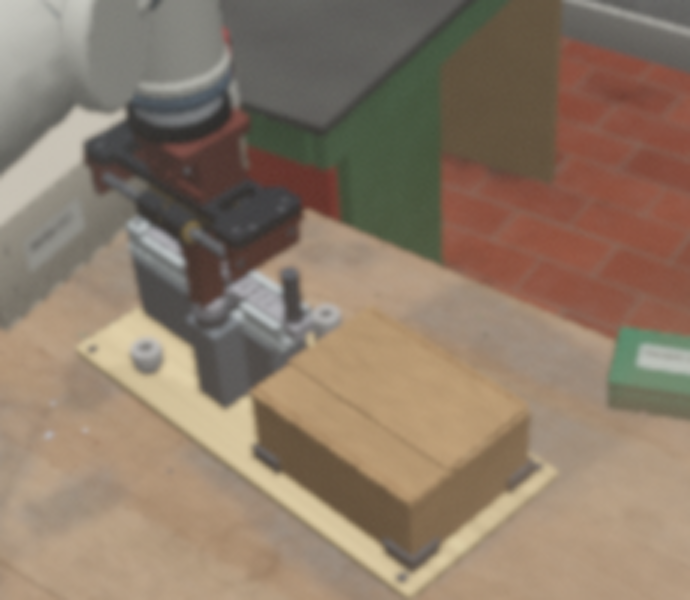

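```bash

python3 -m handwheel '{"slide":[[0.1,0,0],[0.2,0,0],[0.3,0,0],[0.4,0,0],[0.5,0,0],[0.5,0,0],[0.5,0,0],[0.5,0,0],[0.5,0,0],[0.5,0,0]],"rotation":[[0,0,0],[0,0,0],[0,0,0],[0,0,0],[0,0,0],[0,0,0],[0,0,0],[0,0,0],[0,0,0],[0,0,0]]}'
python3 -c "
from h import *
st()
snap('scene','scene8.png')
a=cv2.imread('pics/scene8.png')[60:260,170:400]; cv2.imwrite('pics/s8c.png',cv2.resize(a,None,fx=3,fy=3,interpolation=2))"
```

```text
t: 10.6
eef_pos: [0.5787, 0.1858, 0.1103]
tcp_rot: [0.079, 0.702, -0.077, 0.703]
wrist_force: [-5.6, -1.3, 9.7]
grip_width: 0.007
t 10.6 fx mm [-35.7 160.  110.3] F [-5.6 -1.3  9.7] g 0.007 q [ 0.25  0.12  1.4   0.    1.62 -1.1 ]
```

View pics/s8c.png

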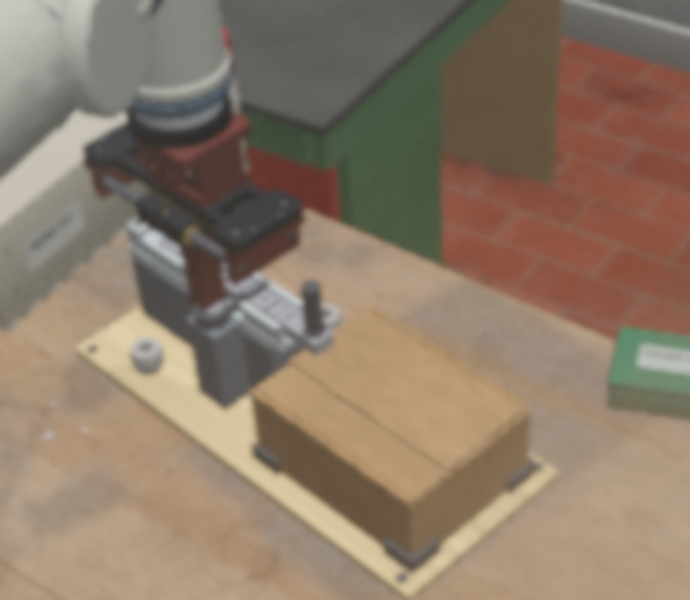

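```bash

python3 -m handwheel '{"slide":[[-2,0,0],[-6,0,0],[-9.5,-1,0.5],[-9.5,-4,2],[-9.5,-7,3.6],[-9.5,-8,3.6],[-9.5,-8,3.6],[-9.5,-8,3.6],[-9.5,-8,3.6],[-9.5,-8,3.6]],"rotation":[[0,0,0],[0,0,0],[0,0,0],[0,0,0],[0,0,0],[0,0,0],[0,0,0],[0,0,0],[0,0,0],[0,0,0]]}' 1
python3 -c "
from h import *
st()
im,c=snap('wrist','wrist9.png')
for P in ([0,.08,.15],[0,.08,.104],[0,.1,.104],[-.036,.16,.116]): print(P,proj(c,fx2w(FP,[P])))"
```

```text
t: 11.65
eef_pos: [0.596, 0.1008, 0.2032]
tcp_rot: [0.078, 0.703, -0.077, 0.703]
wrist_force: [0.7, 0.1, -0.4]
grip_width: 0.878
t 11.65 fx mm [ -0.3  80.9 203.2] F [ 0.7  0.1 -0.4] g 0.878 q [ 0.11  0.1   1.26  0.    1.79 -1.24]
[0, 0.08, 0.15] [[311.22803817 218.65476721]]
[0, 0.08, 0.104] [[311.35438957 200.65767057]]
[0, 0.1, 0.104] [[337.70944573 200.67951751]]
[-0.036, 0.16, 0.116] [[424.30271699 155.70670092]]
```

View pics/wrist9.png

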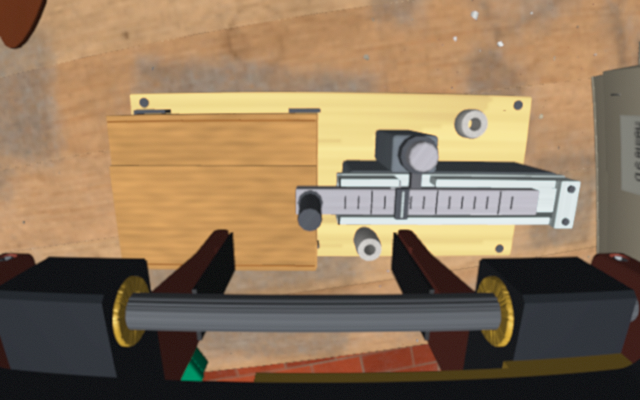

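```bash
python3 -c "
import cv2
a=cv2.imread('pics/wrist9.png')[150:240,285:445]; cv2.imwrite('pics/w9c.png',cv2.resize(a,None,fx=5,fy=5,interpolation=2))"
```

```text
(no output)
```

View pics/w9c.png

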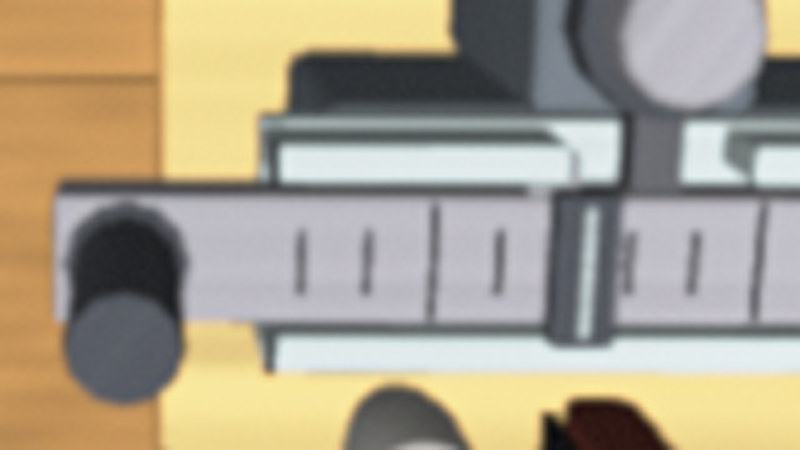

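```bash
python3 -c "
from h import *
c=cams.get_calibration('wrist')
f=lambda u,v:(u/5+285,v/5+150)
for n,uv,z in (('post',f(125,347),.15),('idx up',f(272,150),.104),('idx lo',f(268,350),.104),('clipL up',f(553,195),.110),('clipR up',f(622,195),.11),('clipL lo',f(548,340),.11),('clipR lo',f(612,340),.11)):
    print(n,(w2fx(FP,atz(c,uv,z))[0]*1000).round(1))
rel(0,79,114)"
```

```text
post [  0.6  79.1 150. ]
idx up [-15.9 100.8 104. ]
idx lo [ 15.4 100.8 104. ]
clipL up [-10.4 142.1 110. ]
clipR up [-10.4 152.4 110. ]
clipL lo [ 12.  142.7 110. ]
clipR lo [ 12.  152.4 110. ]
slide cm [ 8.93 -0.2   0.02] rot [ 0.0012  0.     -0.0017]
```

```bash

python3 -m handwheel '{"slide":[[2,-0.2,0],[4,-0.2,0],[6,-0.2,0],[7.5,-0.2,0],[8.5,-0.2,0],[8.9,-0.2,0],[8.9,-0.2,0],[8.9,-0.2,0],[8.9,-0.2,0],[8.9,-0.2,0]],"rotation":[[0,0,0],[0,0,0],[0,0,0],[0,0,0],[0,0,0],[0,0,0],[0,0,0],[0,0,0],[0,0,0],[0,0,0]]}'
python3 -m handwheel '{"slide":[[0,0,0],[0,0,0],[0,0,0],[0,0,0],[0,0,0],[0,0,0],[0,0,0],[0,0,0],[0,0,0],[0,0,0]],"rotation":[[0,0,0],[0,0,0],[0,0,0],[0,0,0],[0,0,0],[0,0,0],[0,0,0],[0,0,0],[0,0,0],[0,0,0]]}' -1
python3 -c "
from h import *
st()
im,c=snap('wrist','wrist10.png')"
```

```text
t: 12.7
eef_pos: [0.5961, 0.0979, 0.1152]
tcp_rot: [0.079, 0.702, -0.077, 0.703]
wrist_force: [-0.5, -0.4, -0.1]
grip_width: 0.995
t: 13.7
eef_pos: [0.5958, 0.0978, 0.1143]
tcp_rot: [0.078, 0.703, -0.077, 0.703]
wrist_force: [0.2, -0.1, 0.3]
grip_width: 0.174
t 13.7 fx mm [  0.2  78.  114.3] F [ 0.2 -0.1  0.3] g 0.174 q [ 0.11  0.11  1.41  0.    1.63 -1.24]
```

View pics/wrist10.png

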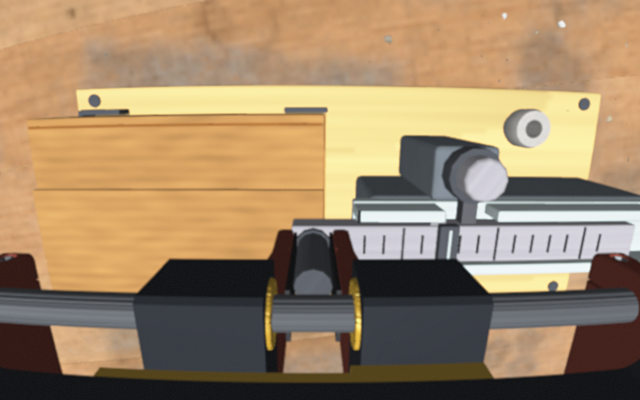

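```bash

python3 -m handwheel '{"slide":[[0,-0.3,0],[0,-0.8,0],[0,-1.4,0],[0,-2.0,0],[0,-2.6,0],[0,-3.2,0],[0,-3.8,0],[0,-4.2,0],[0,-4.4,0],[0,-4.4,0]],"rotation":[[0,0,0],[0,0,0],[0,0,0],[0,0,0],[0,0,0],[0,0,0],[0,0,0],[0,0,0],[0,0,0],[0,0,0]]}'
python3 -c "
from h import *
st()
im,c=snap('wrist','wrist11.png')
a=cv2.imread('pics/wrist11.png')[160:300,300:460]; cv2.imwrite('pics/w11c.png',cv2.resize(a,None,fx=5,fy=5,interpolation=2)[:600])"
```

```text
t: 14.75
eef_pos: [0.586, 0.0547, 0.1143]
tcp_rot: [0.079, 0.703, -0.077, 0.703]
wrist_force: [-1.8, 0.6, 0.2]
grip_width: 0.179
t 14.75 fx mm [1.000e-01 3.370e+01 1.143e+02] F [-1.8  0.6  0.2] g 0.179 q [ 0.03  0.07  1.45  0.    1.63 -1.32]
```

View pics/w11c.png

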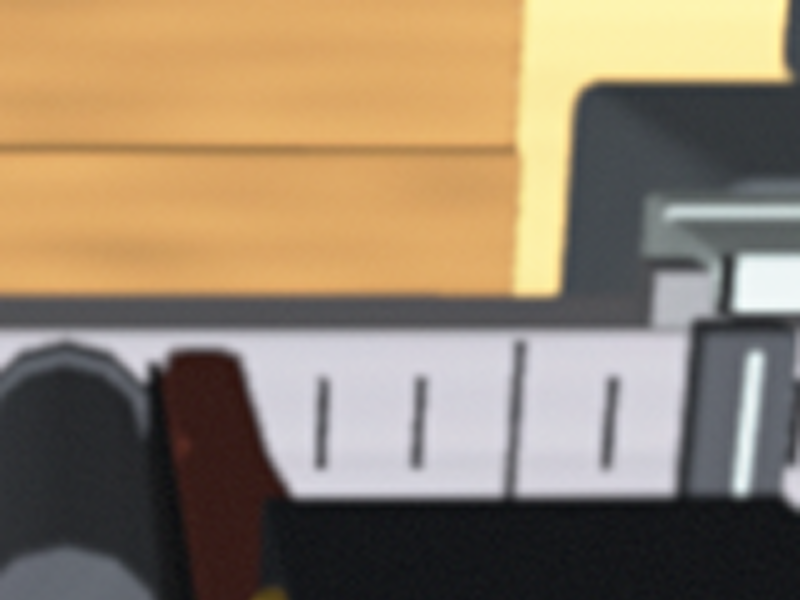

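View pics/wrist11.png

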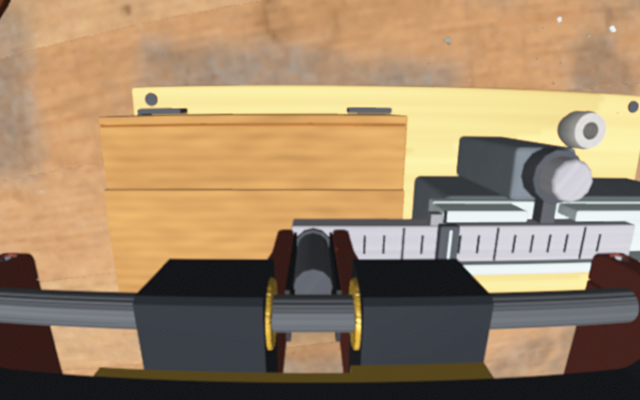

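```bash
python3 -c "
from h import *
c=cams.get_calibration('wrist')
f=lambda u,v:(u/5+300,v/5+160)
for n,uv,z in (('idx',f(727,285),.104),('wallfront',f(720,305),.104),('clipL',f(697,325),.11),('clipR',f(788,325),.11),('clipL2',f(684,480),.11),('clipR2',f(780,480),.11),('hilite',f(754,360),.11),('hil',f(742,490),.11)):
    print(n,(w2fx(FP,atz(c,uv,z))[0]*1000).round(1))
for y in (.1,.101,.102,.103): print(y,(proj(c,fx2w(FP,[[-.013,y-.005,.11],[-.013,y+.005,.11],[-.012,y-.005,.104],[-.016,y,.104]]))-[300,160])*5)
im,_=snap('scene','scene11.png');im,_=snap('top','top11.png')
a=cv2.imread('pics/wrist11.png')[190:265,400:480]; cv2.imwrite('pics/w11d.png',cv2.resize(a,None,fx=8,fy=8,interpolation=2))
a=cv2.imread('pics/scene11.png')[100:260,190:360]; cv2.imwrite('pics/s11c.png',cv2.resize(a,None,fx=3.7,fy=3.7,interpolation=2))
"
```

```text
idx [-13.7 102.  104. ]
wallfront [-11.5 101.5 104. ]
clipL [-11.3  97.  110. ]
clipR [-11.3 106.3 110. ]
clipL2 [  5.3  97.2 110. ]
clipR2 [  5.4 107.3 110. ]
hilite [ -7.6 103.2 110. ]
hil [  6.5 103.4 110. ]
0.1 [[679.07816357 309.30463924]
 [777.06157562 308.82663429]
 [658.8609826  300.79440815]
 [709.96968103 263.26776781]]
0.101 [[688.92483552 309.25949524]
 [786.7978721  308.77559   ]
 [668.39941515 300.75470455]
 [719.50965472 263.23813323]]
0.102 [[698.76119997 309.21376047]
 [796.52223908 308.72395661]
 [677.92853345 300.71449193]
 [729.03941754 263.20817488]]
0.103 [[708.58709463 309.16743509]
 [806.23451445 308.67173426]
 [687.44819089 300.67377044]
 [738.55882058 263.17789288]]
```

View pics/w11d.png

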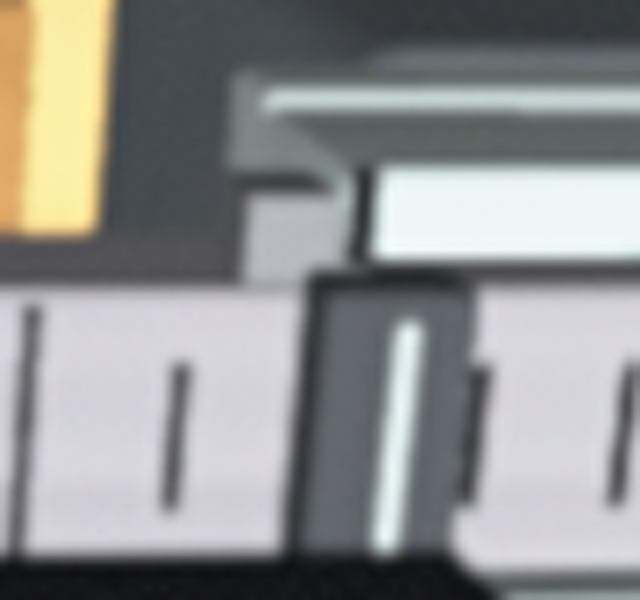

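View pics/s11c.png

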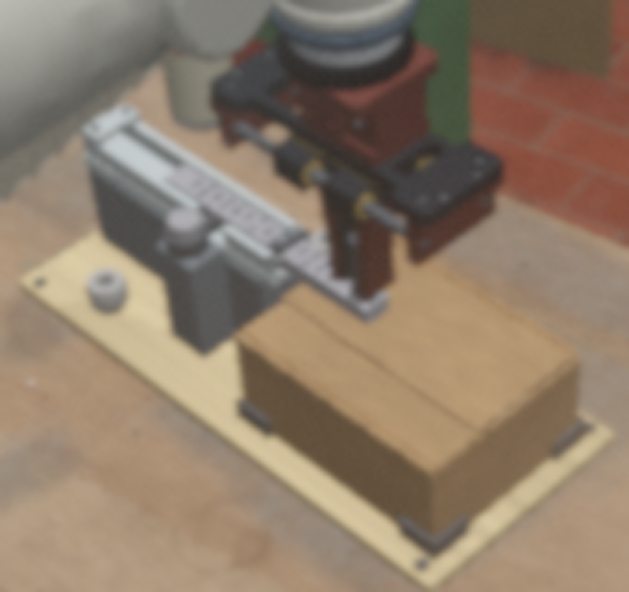

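```bash
python3 -c "
from h import *
c=cams.get_calibration('wrist')
f=lambda u,v:(u/8+400,v/8+190)
for n,uv,z in (('idx',f(365,180),.104),('idx',f(358,252),.104),('clip bot front',f(311,285),.104),('clipL',f(324,290),.107),('clipR',f(472,290),.107),('L2',f(305,530),.107),('R2',f(454,530),.107),('bot2',f(289,540),.104),('hil',f(407,340),.107),('hil',f(385,540),.107)):
    print(n,(w2fx(FP,atz(c,uv,z))[0]*1000).round(1))
st()
"
```

```text
idx [-16.1 102.1 104. ]
idx [-11.3 102.1 104. ]
clip bot front [ -9.   99.2 104. ]
clipL [ -9.7  99.  107. ]
clipR [ -9.6 108.6 107. ]
L2 [  6.7  99.3 107. ]
R2 [  6.8 109.2 107. ]
bot2 [  8.7  99.4 104. ]
hil [ -6.3 104.7 107. ]
hil [  7.5 104.7 107. ]
t 14.9 fx mm [1.000e-01 3.410e+01 1.143e+02] F [-1.3  1.7  2.2] g 0.178 q [ 0.04  0.07  1.45  0.    1.63 -1.32]
```

```bash
python3 -c "
from h import *
c=cams.get_calibration('wrist')
g=cv2.cvtColor(cv2.imread('pics/wrist11.png'),6)
print('cols',list(range(400,470)))
for r in (215,218,220,228,235,242,250): print(r,g[r,415:468].tolist())
print('wrist9')
g=cv2.cvtColor(cv2.imread('pics/wrist9.png'),6)
for r in (178,183,195,200,205,222): print(r,g[r,332:420].tolist())
"
```

```text
cols [400, 401, 402, 403, 404, 405, 406, 407, 408, 409, 410, 411, 412, 413, 414, 415, 416, 417, 418, 419, 420, 421, 422, 423, 424, 425, 426, 427, 428, 429, 430, 431, 432, 433, 434, 435, 436, 437, 438, 439, 440, 441, 442, 443, 444, 445, 446, 447, 448, 449, 450, 451, 452, 453, 454, 455, 456, 457, 458, 459, 460, 461, 462, 463, 464, 465, 466, 467, 468, 469]
215 [73, 74, 74, 73, 73, 74, 75, 75, 75, 75, 76, 76, 77, 79, 81, 103, 143, 167, 173, 171, 172, 172, 172, 172, 172, 170, 172, 181, 169, 105, 52, 112, 200, 241, 245, 243, 243, 243, 243, 243, 243, 243, 242, 243, 243, 243, 243, 242, 243, 243, 243, 242, 243]
218 [76, 76, 76, 75, 76, 77, 79, 78, 78, 78, 78, 78, 80, 78, 80, 114, 163, 184, 185, 185, 185, 186, 185, 185, 184, 184, 181, 172, 145, 88, 60, 127, 209, 242, 245, 243, 243, 243, 243, 243, 243, 243, 243, 243, 244, 243, 243, 243, 243, 243, 243, 243, 243]
220 [83, 81, 82, 83, 83, 82, 82, 83, 83, 83, 82, 82, 79, 79, 85, 125, 170, 187, 186, 186, 185, 186, 185, 186, 186, 186, 180, 160, 119, 67, 73, 148, 222, 246, 247, 246, 246, 246, 245, 246, 245, 245, 245, 245, 245, 245, 245, 245, 245, 245,
[... 3007 characters left out ...]
2, 193, 184, 151, 117, 147, 183, 192, 192, 192, 191, 193, 192, 192, 194, 193, 168, 122, 135, 181, 193, 194, 193, 194, 195, 192, 171, 116, 76, 84, 90, 90, 90, 111, 164, 200, 176, 120, 90, 90, 104, 136, 142, 122, 147, 184, 194, 194, 194, 194, 194, 194, 195]
222 [208, 209, 209, 209, 206, 172, 111, 124, 203, 232, 233, 232, 231, 231, 231, 231, 231, 231, 231, 231, 231, 231, 231, 231, 231, 231, 231, 231, 231, 232, 232, 232, 231, 232, 232, 232, 232, 232, 231, 232, 232, 232, 231, 232, 231, 231, 232, 232, 232, 232, 232, 232, 232, 231, 232, 232, 232, 232, 232, 232, 232, 232, 233, 233, 233, 233, 234, 234, 233, 234, 233, 234, 234, 235, 234, 234, 234, 233, 234, 234, 233, 234, 233, 234, 234, 234, 234, 234]
```

```bash
python3 -c "
from h import *
c=cams.get_calibration('wrist')
for n,uv in (('idx',(445.0,215)),('idx',(444.7,218)),('idx',(444.4,220)),('tick',(421.5,242)),('tick',(421.0,250)),('left',(435.8,242)),('left',(437.1,228)),('left',(435.1,250))):
    print(n,(w2fx(FP,atz(c,uv,.104))[0]*1000).round(2))
for uv in ((458.0,242),(459.3,228)): print('right',(w2fx(FP,atz(c,uv,.107))[0]*1000).round(2))
"
```

```text
idx [-14.76 101.91 104.  ]
idx [-13.15 101.9  104.  ]
idx [-12.07 101.85 104.  ]
tick [-1.00e-01  9.08e+01  1.04e+02]
tick [  4.38  90.9  104.  ]
left [-4.000e-02  9.841e+01  1.040e+02]
left [ -7.75  98.39 104.  ]
left [  4.45  98.45 104.  ]
right [ -1.09 109.03 107.  ]
right [ -8.71 108.89 107.  ]
```

```bash

python3 -m handwheel '{"slide":[[0,-0.05,0],[0,-0.1,0],[0,-0.16,0],[0,-0.16,0],[0,-0.16,0],[0,-0.16,0],[0,-0.16,0],[0,-0.16,0],[0,-0.16,0],[0,-0.16,0]],"rotation":[[0,0,0],[0,0,0],[0,0,0],[0,0,0],[0,0,0],[0,0,0],[0,0,0],[0,0,0],[0,0,0],[0,0,0]]}'
python3 -c "
from h import *
st()
im,c=snap('wrist','wrist12.png');snap('scene','scene12.png')
st()
g=cv2.cvtColor(cv2.imread('pics/wrist12.png'),6)
for r in (215,218,228,242,250): print(r,g[r,415:468].tolist())
a=cv2.imread('pics/wrist12.png')[190:265,400:480]; cv2.imwrite('pics/w12d.png',cv2.resize(a,None,fx=8,fy=8,interpolation=2))
a=cv2.imread('pics/scene12.png')[100:260,190:360]; cv2.imwrite('pics/s12c.png',cv2.resize(a,None,fx=3.7,fy=3.7,interpolation=2))
"
```

```text
t: 15.9
eef_pos: [0.5857, 0.0534, 0.1143]
tcp_rot: [0.078, 0.703, -0.077, 0.703]
wrist_force: [-2.9, 1.8, 2.2]
grip_width: 0.18
t 15.9 fx mm [1.000e-01 3.240e+01 1.143e+02] F [-2.9  1.8  2.2] g 0.18 q [ 0.03  0.06  1.45  0.    1.63 -1.32]
t 16.0 fx mm [1.000e-01 3.240e+01 1.143e+02] F [-3.6  1.4  2.8] g 0.178 q [ 0.03  0.06  1.45  0.    1.63 -1.32]
215 [72, 72, 75, 74, 74, 73, 74, 74, 75, 74, 75, 75, 79, 80, 82, 103, 143, 168, 173, 172, 172, 172, 171, 172, 172, 171, 171, 172, 170, 170, 158, 125, 71, 62, 136, 216, 242, 244, 243, 243, 243, 243, 243, 243, 243, 243, 243, 243, 243, 243, 243, 243, 243]
218 [75, 75, 78, 75, 78, 76, 78, 76, 76, 78, 77, 78, 78, 79, 81, 115, 162, 184, 187, 186, 186, 185, 186, 186, 185, 184, 185, 184, 185, 184, 158, 101, 53, 95, 178, 234, 244, 244, 244, 243, 243, 243, 243, 243, 243, 243, 243, 243, 244, 243, 243, 243, 243]
228 [208, 209, 210, 210, 210, 210, 211, 210, 209, 210, 210, 209, 209, 211, 210, 210, 209, 208, 209, 210, 211, 199, 160, 97, 58, 71, 88, 99, 102, 101, 99, 99, 99, 99, 101, 101, 103, 102, 100, 100, 100, 100, 99, 101, 138, 192, 214, 213, 213, 212, 212, 211, 212]
242 [212, 213, 211, 214, 208, 179, 118, 103, 164, 202, 212, 212, 213, 211, 211, 212, 211, 213, 213, 210, 190, 136, 77, 59, 78, 97, 102, 103, 103, 100, 99, 98, 124, 184, 231, 231, 180, 120, 98, 99, 101, 102, 98, 82, 72, 125, 188, 212, 215, 214, 214, 214, 213]
250 [211, 211, 212, 212, 195, 137, 95, 143, 195, 211, 211, 211, 211, 211, 210, 211, 210, 211, 211, 197, 156, 93, 58, 74, 93, 103, 104, 102, 101, 100, 100, 119, 177, 231, 235, 187, 122, 99, 101, 102, 102, 97, 80, 71, 127, 186, 210, 212, 211, 211, 211, 212, 211]
```

View pics/w12d.png

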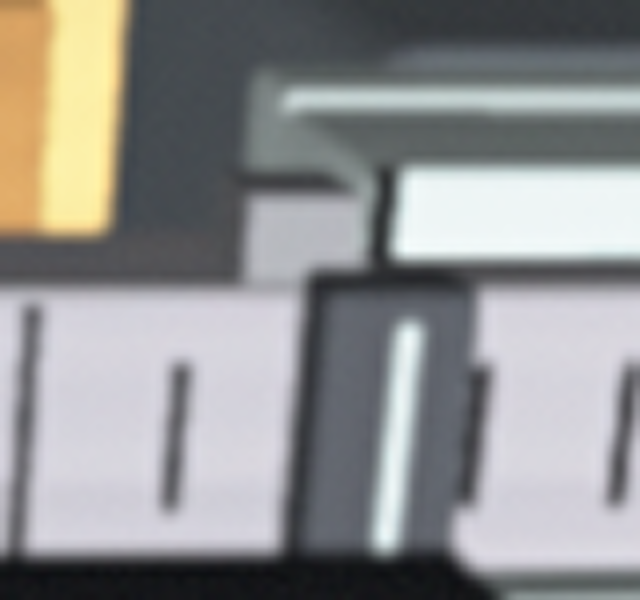

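View pics/s12c.png

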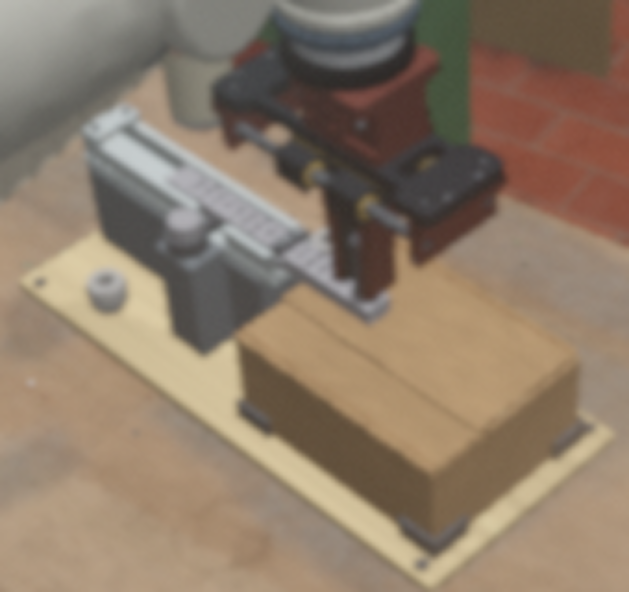

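```bash
python3 -c "
from h import *
c=cams.get_calibration('wrist')
for n,uv in (('idx',(447.6,215)),('idx',(447.2,218)),('left',(435.85,242)),('left',(437.1,228)),('left',(435.1,250)),('tick',(421.6,242))):
    print(n,(w2fx(FP,atz(c,uv,.104))[0]*1000).round(2))
for z in (.107,.108,.11):
  for uv in ((458.0,242),(459.3,228)): print('right',z,(w2fx(FP,atz(c,uv,z))[0]*1000).round(2))
"
```

```text
idx [-14.73 101.53 104.  ]
idx [-13.12 101.48 104.  ]
left [-2.000e-02  9.669e+01  1.040e+02]
left [ -7.73  96.65 104.  ]
left [  4.47  96.71 104.  ]
tick [-8.000e-02  8.911e+01  1.040e+02]
right 0.107 [ -1.07 107.28 107.  ]
right 0.107 [ -8.68 107.14 107.  ]
right 0.108 [ -1.45 106.84 108.  ]
right 0.108 [ -9.02 106.7  108.  ]
right 0.11 [ -2.22 105.96 110.  ]
right 0.11 [ -9.7  105.82 110.  ]
```

```bash

python3 -m handwheel '{"slide":[[0,-0.02,0],[0,-0.02,0],[0,-0.02,0],[0,-0.02,0],[0,-0.02,0],[0,-0.02,0],[0,-0.02,0],[0,-0.02,0],[0,-0.02,0],[0,-0.02,0]],"rotation":[[0,0,0],[0,0,0],[0,0,0],[0,0,0],[0,0,0],[0,0,0],[0,0,0],[0,0,0],[0,0,0],[0,0,0]]}'
python3 -c "
from h import *
st();im,c=snap('wrist','wrist13.png');st();snap('top','top13.png')
g=cv2.cvtColor(cv2.imread('pics/wrist13.png'),6)
for r in (215,242): print(r,g[r,415:468].tolist())
a=cv2.imread('pics/top13.png')[135:240,190:365]; cv2.imwrite('pics/t13c.png',cv2.resize(a,None,fx=4.5,fy=4.5,interpolation=2))
print(ctrl.state()['qd'].round(4))
"
```

```text
t: 17.0
eef_pos: [0.5856, 0.0532, 0.1143]
tcp_rot: [0.078, 0.703, -0.077, 0.703]
wrist_force: [-5.3, 2.2, 3.3]
grip_width: 0.174
t 17.0 fx mm [1.000e-01 3.220e+01 1.143e+02] F [-5.3  2.2  3.3] g 0.174 q [ 0.03  0.06  1.45  0.    1.63 -1.32]
t 17.05 fx mm [1.000e-01 3.220e+01 1.143e+02] F [-4.8  1.9  3.2] g 0.177 q [ 0.03  0.06  1.45  0.    1.63 -1.32]
215 [77, 71, 73, 74, 73, 74, 74, 75, 75, 75, 75, 76, 80, 78, 81, 104, 145, 172, 179, 178, 177, 173, 172, 172, 173, 171, 172, 171, 170, 175, 184, 168, 105, 52, 113, 202, 240, 244, 243, 243, 243, 243, 243, 243, 243, 243, 243, 243, 243, 243, 243, 243, 243]
242 [212, 212, 214, 213, 208, 177, 119, 104, 164, 203, 212, 212, 213, 211, 212, 212, 212, 211, 213, 211, 190, 136, 76, 61, 78, 95, 103, 104, 103, 101, 101, 99, 123, 184, 230, 231, 182, 120, 99, 99, 102, 102, 98, 81, 71, 124, 186, 212, 216, 214, 214, 213, 214]
[ 0.0011 -0.0014  0.0003 -0.0006 -0.0001 -0.0004]
```

View pics/wrist13.png

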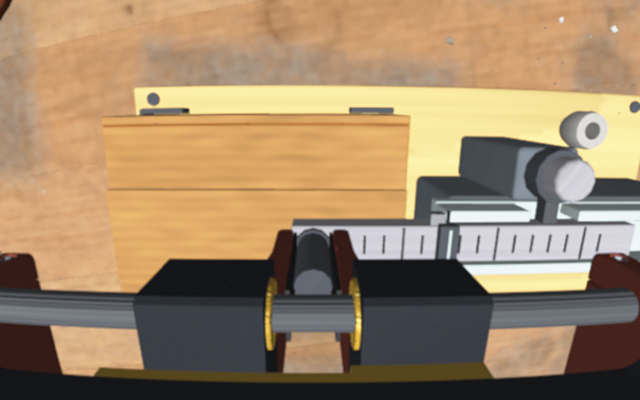

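View pics/t13c.png

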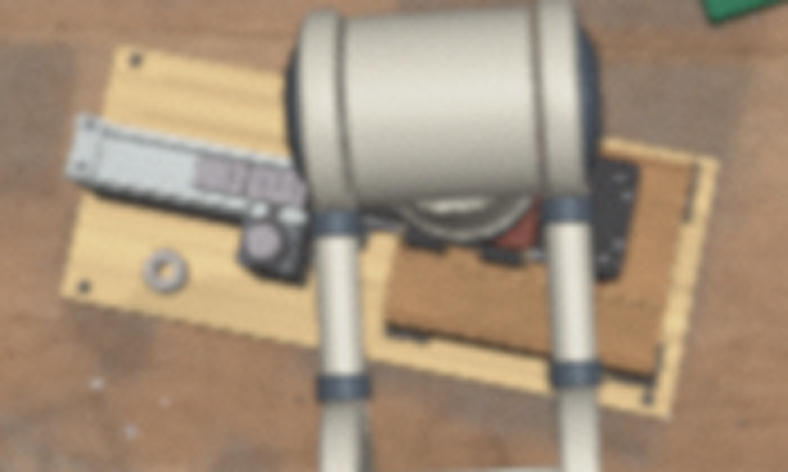

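```bash
python3 -c "
from h import *
print(ctrl.close_job()); st()"
```

```text
the job is handed in; nothing more can be done
None
the job is handed in; nothing more can be done
```

The carton is closed, the arm is released, and I handed the job in at about 17 s while holding the arm still at the mark.

**What I did:** I folded the short flap down, then the wide flap over it. I pressed the lock button with the shut fingertips until the arm sprang out, gripped the post and pulled the arm out to the index lines. The last pull was a couple of millimetres, in two small steps.

**Last checks:**
- **Clip position:** the last full measurement put the clip's middle 0.2–0.4 mm short of the index, and I then pulled 0.2 mm more. My readings of the clip's middle spread by about 0.5 mm, because the height of the clip's top was unclear in the pictures.
- **Hold:** the post was held at a grip width of about 15.5 mm, the joints were still, and the wrist force was about 6 N.
- **Flaps:** both looked flat in the wrist and scene pictures.
- **Collets and whetstone:** the low collet looked unmoved in the last pictures. The tall collet (last seen before I gripped the post) and the whetstone were not rechecked at the end. I did not go near either of them on purpose.

**Disagreement:** the wrist camera put the fixture about 4.5 mm further along +y than the fit from the top and scene cameras. I trusted the wrist camera, and after that correction the button and post were where it predicted.

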